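Empty the bracket-pod tray and send it down the return lane

ROBOT

A 6-joint arm with a two-finger parallel gripper is mounted at the origin on the work surface. World frame = base frame: x ahead of the robot, y to its left, z up, the work surface at z = 0. Lengths are in m, angles in rad, forces in N, time in s.
With the tool pointing down it reaches from about 0.35 to 0.925 m from the base axis. Payload 6.4 kg.
Tool frame: the origin (TCP) lies at the very end of the fingers, on their centre line; the grasp point (between the pads) lies grip_point_offset behind it (grip_point_offset is the distance from the TCP to the grasp point, in m); z points along the fingers, y is the line along which they close (so a half turn about z gives the same grasp; the last joint's range is limited). The gripper opens to 85 mm and grips with 20 to 120 N. Pads are 22 mm wide; open, the fingers measure 114 mm over their backs; the gripper's body (76 mm by 85 mm) begins 54 mm behind the grasp point. The pads swing forward as they close: fully open they stand 13 mm farther back than shut.
Start: joints at [1.108, 0.245, 1.558, -0, 1.339, -0.174], TCP at [0.185, 0.623, 0.231] pointing down, gripper open.
Joint ranges: [-3.13, 3.13], [-1.02, 2.26], [0.13, 2.54], [-0.95, 4.09], [0.21, 2.88], [-2.74, 2.74]. Speed limits (rad/s): [2.57, 2.57, 3.14, 3.14, 3.14, 3.14].

INTERFACE

Orientations are given as a unit quaternion [w, x, y, z].
In Python, from cell import * gives the robot as it stands. The module is installed in compiled form; this text tells all that it offers.
- The arm moves only by the tool play_rows, never from a script. Its argument "series" is a list of rows, each a list of 7 numbers: the shift along the tool's x, y, z scaled (see below), then the turn, a rotation vector about the tool's x, y, z scaled (see below), then the opening, from 0 (shut) to 1 (fully open). A call has exactly 10 rows; each row is the pose to reach, as a shift and turn from the pose commanded when the call began, along the tool's axes at that moment, turning the shorter way round; what a row does not reach only later rows make up. The controller multiplies each number of a shift by 0.1 m and each number of a turn by 180 degrees. A row lasts 1/10 s, in which the tool goes at most 50 mm and 8.59 degrees, less where a joint would pass 70% of its speed; a pose out of reach is approached as far as the arm can. A call with a number of a shift or a turn outside -1 to 1 is refused whole. A call with a gripper value outside its range is refused whole. The fingers move at their own pace and stop on an object; "force" is the grip in N (left out, the last holds). Time passes only in rows, so rows that repeat a pose let the fingers close, or fill a call up. It gives the time, the measured TCP pose, the force, the opening and the grip force at its end, in the units of the state.
- get_obs(): the state, without advancing time (a new reading comes with each control period).
- get_image(name): name is "scene" or "top"; returns a dict with "img" (480x640x3 uint8, red, green, blue), "fx", "fy", "cx", "cy" (pixels), "cam_to_world" (4x4, takes a point from camera to world coordinates). Camera axes: x right, y up, looking along -z (the intrinsics and any distortion apply to the point x, -y, -z); pixel columns grow to the right and rows downward; lengths in m; the calibration is good to about 2 mm. A picture is of the moment at which its call begins. There is no depth.
- job_done(): hands the job in; it is judged then, once.
The state is a dict: "time": time; "joint_pos": joint angles; "dq": joint speeds; "tau": joint torques, N m; "ee_pos": TCP position; "ee_rot": TCP orientation; "wrist_force": force on the tool from outside, world axes, zero at the start; "torque": the same for the moment, N m; "width": finger opening in m; "grasp_force": force on a finger pad.
Only numpy, scipy, OpenCV 4.12 (cv2) and the standard library are available. Lean on these libraries where they do the work, as an engineer would, in place of code of your own. Each camera call takes 0.05 s, during which the arm holds its last target. There are 200 camera calls.

TASK

Lift the blue-green sorting tray by its handle with the five orange bracket pods in it, carry it level, and tip it low over the steel basin so that all five slide off the open end into the basin, without the gripper touching the pods. Then set the empty tray, open end downhill, in the upper part of the sloped return lane and let go, so that it slides down by itself and comes to rest lying flat on the lane against the red stop. Leave the basin where it stands, and leave everything else on the counter alone.

Things in the scene. Friction and masses are not known exactly. Their poses are not given: they have to be found in the camera images.
- tray: Loose blue-green plastic tray, about 110 g, origin under the middle of its pan, x from open end to handle, z up. Pan 130 mm long (x -65 to 65), 96 mm wide, narrowing from x = -20 to 78 mm at the open end (-x); floor 4 mm, side and rear walls 24 mm high, none at the open end. Pods start to slide at 10 to 15 degrees. Tray, basin and lane stand side by side in any order; its open end starts roughly towards the robot.
- tray_lip (a point): Middle of the lower edge of the tray's open end (tray frame x = -65 mm, y = 0, z = 0)
- tray_handle (a point): Middle of the tray's block handle (tray frame x 94, y 0, z 44 mm), which sticks out behind the rear wall: 14 mm thick in y, x 68 to 120 mm, z 22 to 62 mm over the tray's underside. Grip it from above, closing along the tray's y
- basin: Loose round steel basin, 500 g, origin at the centre of its underside; 65 mm high, outer radius 68 mm at the foot and 76 mm at the rim, wall 4 mm, floor 5 mm thick.
- lane: Fixed sloped tray-return lane. Origin on the counter under its centre; x runs uphill, from the red stop (roughly towards the robot) to the high end; z up. Smooth white bed rising at 22 degrees, 250 mm long along the slope, 112 mm wide between grey rails 15 mm high over the bed. The empty tray slides down it by itself when let go.
- lane_stop (a point): Middle of the line where the bed's surface meets the uphill face of the red stop plate (lane frame x -115, y 0, z 18 mm); the plate stands 20 mm over the bed, square to it
- lane_top (a point): Middle of the upper edge of the bed's surface (lane frame x 117, y 0, z 112 mm)
- pod1: Loose orange plastic bracket pod with rounded edges, 22 x 18 x 14 mm, 12 g, origin at the centre of its underside; one of five lying in the tray
- pod2: Loose orange plastic bracket pod with rounded edges, 22 x 18 x 14 mm, 12 g, origin at the centre of its underside; one of five lying in the tray
- pod3: Loose orange plastic bracket pod with rounded edges, 22 x 18 x 14 mm, 12 g, origin at the centre of its underside; one of five lying in the tray
- pod4: Loose orange plastic bracket pod with rounded edges, 22 x 18 x 14 mm, 12 g, origin at the centre of its underside; one of five lying in the tray
- pod5: Loose orange plastic bracket pod with rounded edges, 22 x 18 x 14 mm, 12 g, origin at the centre of its underside; one of five lying in the tray
- model: Bystander: off-white plaster study model, 62 x 70 x 33 mm, origin under its centre; at the back
- forceps: Bystander: steel bracket forceps lying flat along its y, 137 mm long, 18 mm wide, 8 mm high, origin under its middle at one edge; at the right side
- paddle: Bystander: amber curing-light shield paddle with black handle, 182 x 75 x 12 mm, lying flat, origin under its middle; at the left side
- primer: Bystander: small black bottle, 34 mm wide, 65 mm high, origin under its centre; at the back
- jar: Bystander: small clear jar with blue lid, 54 mm wide, 50 mm high, origin under its centre; at the back
Mind the look-alikes: they are no part of the job. What is meant by the tray is not pink or purple, and is the larger of those in its own colour.

How it is judged:
On the way, in this order (a step that is already met when the one before it is completed fails the run):
1. the tray is lifted off the counter with all five pods still in it (height (world z) of tray above 0.03 m and x of pod1 in the frame of tray between -0.065 and 0.065 m and z of pod1 in the frame of tray between -0.005 and 0.04 m and x of pod2 in the frame of tray between -0.065 and 0.065 m and z of pod2 in the frame of tray between -0.005 and 0.04 m and x of pod3 in the frame of tray between -0.065 and 0.065 m and z of pod3 in the frame of tray between -0.005 and 0.04 m and x of pod4 in the frame of tray between -0.065 and 0.065 m and z of pod4 in the frame of tray between -0.005 and 0.04 m and x of pod5 in the frame of tray between -0.065 and 0.065 m and z of pod5 in the frame of tray between -0.005 and 0.04 m), for 0.2 s.
2. all five pods are in the basin while the tray is still held clear of the counter (height (world z) of tray above 0.03 m and contact force between the fingers and tray above 0.5 N and horizontal distance between each of pod1, pod2, pod3, pod4, pod5 and basin below 0.072 m and z of each of pod1, pod2, pod3, pod4, pod5 in the frame of basin below 0.06 m), for 0.2 s.
3. the tray has been let go in the lane, low over the bed, its open end downhill and at least 25 mm short of the stop (contact force between the fingers and tray below 0.1 N and x of tray_lip in the frame of lane above -0.09 m and x of tray_handle in the frame of lane above 0.015 m and y of tray in the frame of lane between -0.02 and 0.02 m and z of tray in the frame of lane below 0.125 m), for 0.02 s.
At the end, for the whole second after the job is handed in: All five pods lie still in the upright basin (within 72 mm of its axis, below 60 mm over its underside); the tray rests flat on the lane's bed (within about 5 degrees), handle uphill, within 20 mm of the lane's middle, its open end within 14 mm of the stop (horizontal distance between each of pod1, pod2, pod3, pod4, pod5 and basin below 0.072 m and z of each of pod1, pod2, pod3, pod4, pod5 in the frame of basin below 0.06 m and linear speed of each of pod1, pod2, pod3, pod4, pod5 below 0.03 m/s and angle between basin's own z axis and vertical below 0.1 rad and x of tray_lip in the frame of lane between -0.123 and -0.101 m and z of tray_lip in the frame of lane below 0.03 m and y of tray in the frame of lane between -0.02 and 0.02 m and x of tray_handle in the frame of lane above 0 m and angle between tray's own z axis and vertical between 0.3 and 0.47 rad and linear speed of tray below 0.02 m/s); the robot touches nothing.
It fails at once if the gripper's fingers touch a pod (contact force between the fingers and pod1 above 0.3 N or contact force between the fingers and pod2 above 0.3 N or contact force between the fingers and pod3 above 0.3 N or contact force between the fingers and pod4 above 0.3 N or contact force between the fingers and pod5 above 0.3 N).
It fails at once if a pod is flung or dropped from a height (faster than 2.2 m/s) (linear speed of any of pod1, pod2, pod3, pod4, pod5 above 2.2 m/s).
It fails at once if the basin is pushed more than 40 mm from its place or tipped over (distance of basin from where it was at the start of the episode above 0.04 m or angle between basin's own z axis and vertical above 0.5 rad).
It fails at once if a bystander is moved by more than 30 mm (distance of any of model, forceps, paddle, primer, jar from where it was at the start of the episode above 0.03 m).
It also fails if it takes over 64 s, if anything falls off the work surface, if the arm or the gripper's body presses on something with over 40 N, if the wrist force passes 120 N, or if a joint passes its speed limit or range.

## Working session

There is one attempt and no reset: what is moved stays moved. The work goes in short steps, Python scripts to look and compute and a tool call to move; the robot and the scene stay as the last step left them, time stands still between calls to the robot, and variables do not carry over. Pictures are saved under pics/ and viewed, at most 13 in all, crops included, and the job is handed in when it is done.

Besides the shell and the picture viewer there is one more tool, called after ">>>" as name(argument=value, ...) on one line, values as JSON. play_rows: Moves the arm, as the interface text tells. Its arguments: {"type":"object","properties":{"series":{"type":"array","items":{"type":"array","items":{"type":"number","minimum":-1,"maximum":1}}},"force":{"type":"number"}},"required":["series"]}

```bash
mkdir -p pics; python3 - <<'E'
from cell import *
import cv2,pickle
o=get_obs();print({k:o[k] for k in o})
try: print(grip_point_offset)
except Exception as e: print(e)
for n in("scene","top"):
    d=get_image(n);pickle.dump(d,open(f"pics/{n}0.pkl","wb"));cv2.imwrite(f"pics/{n}0.png",d["img"][:,:,::-1])
    print(n,d["fx"],d["fy"],d["cx"],d["cy"],d["cam_to_world"],[k for k in d])
E
```

```text
{'time': 0.0, 'joint_pos': array([ 1.10789210e+00,  2.45788308e-01,  1.55898712e+00,  4.38090103e-05,
        1.33867386e+00, -1.74087296e-01]), 'dq': array([ 0.00108313, -0.00154802, -0.00119972,  0.00012508, -0.00016789,
       -0.00026439]), 'tau': array([-7.46747955e-04, -4.29492652e+01, -3.26141524e+01, -1.07890462e-04,
        5.09773250e-03,  3.09103569e-06]), 'ee_pos': array([0.18486483, 0.62259831, 0.23021124]), 'ee_rot': array([-3.10932454e-04,  1.43912021e-01,  9.89590050e-01, -8.74956916e-04]), 'wrist_force': array([-0.18678435,  0.65739304,  0.34329379]), 'torque': array([-0.00286573,  0.03764121, -0.01317741]), 'grasp_force': 0.0, 'width': 0.08537504502779536}
0.0187
scene 450.7864130355659 450.7864130355659 320.39031482010625 241.4302393256346 [[ 0.75514522 -0.47809013  0.44853709  1.09858442]
 [ 0.65531239  0.56922222 -0.49653975 -0.57175589]
 [-0.01792652  0.66889154  0.74314383  1.04212119]
 [ 0.          0.          0.          1.        ]] ['img', 'fx', 'fy', 'cx', 'cy', 'cam_to_world']
top 525.0421111452736 525.0421111452736 316.38981093344955 238.776527617118 [[-0.02348312  0.99311536 -0.1147625   0.3269743 ]
 [-0.99971961 -0.02297881  0.00571548  0.05019657]
 [ 0.00303903  0.11486454  0.99337652  1.73015168]
 [ 0.          0.          0.          1.        ]] ['img', 'fx', 'fy', 'cx', 'cy', 'cam_to_world']
```

View pics/top0.png

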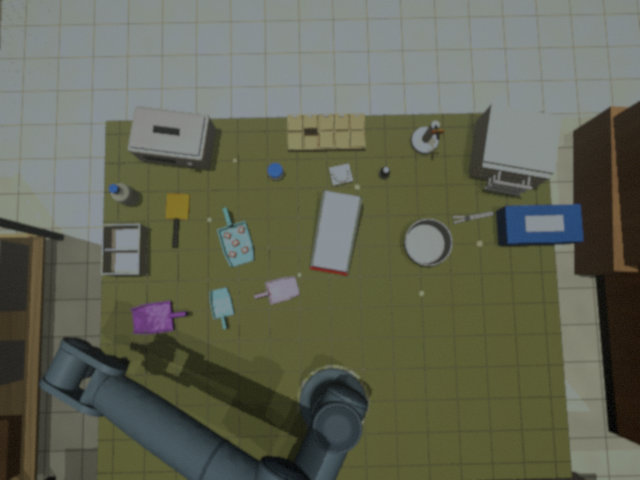

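View pics/scene0.png

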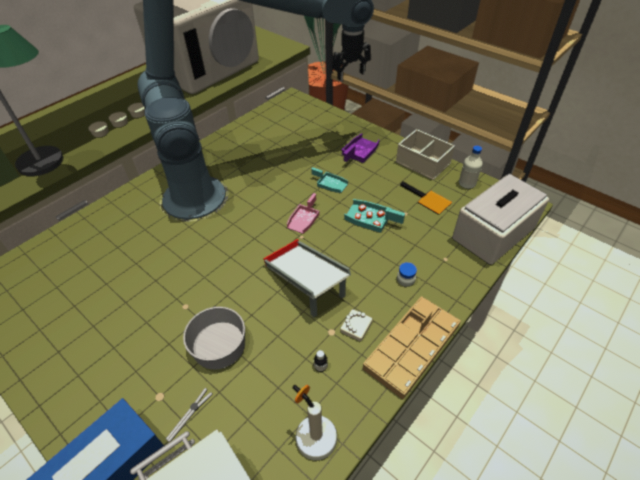

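The top view shows the tray candidates: the teal tray with five pods (236,243), a smaller teal one (221,306), a pink one (279,291) and a purple one (153,318). By the description it is the larger teal one with pods at (236,243). The lane is at (337,232) with its red stop at (330,271), and the basin is at (428,243). Next, close crops.

```bash
python3 - <<'E'
import cv2,pickle,numpy as np
P=[]
for n,x,y,w,s in(("top",200,200,80,5),("scene",335,190,80,5),("top",297,182,80,5),("scene",255,230,100,4)):
    im=pickle.load(open(f"pics/{n}0.pkl","rb"))["img"][:,:,::-1]
    h=w*3//4+ (20 if n=="top" and x==297 else 0)
    c=cv2.resize(im[y:y+w*3//4,x:x+w],(400,300),interpolation=cv2.INTER_CUBIC)
    if x==297: c=cv2.resize(im[183:281,272:403],(400,300),interpolation=cv2.INTER_CUBIC)
    P.append(c)
cv2.imwrite("pics/c1.png",np.vstack([np.hstack(P[:2]),np.hstack(P[2:])]))
E
```

```text
(no output)
```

View pics/c1.png

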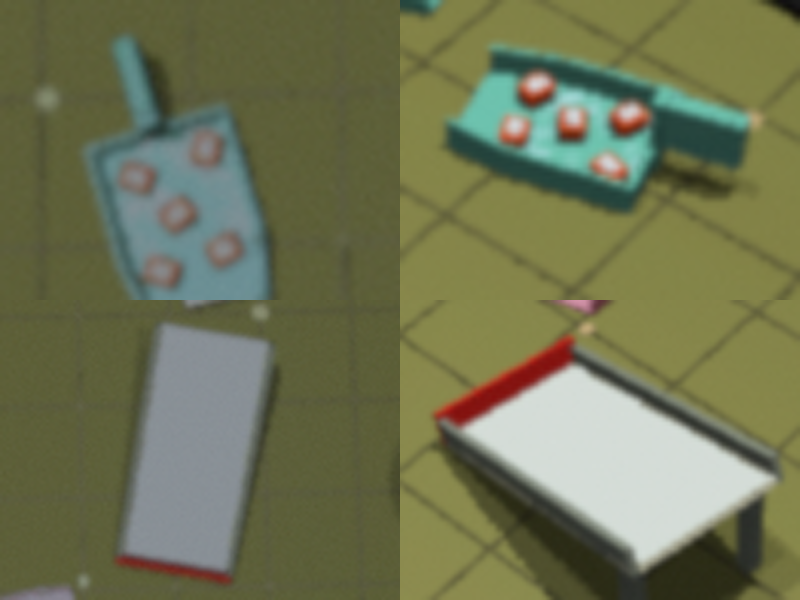

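```bash
cat > h.py <<'E'
import cv2,pickle,numpy as np
from scipy.optimize import minimize
from scipy.spatial.transform import Rotation as R
S=8 # subpixel shift bits via scale
def proj(d,p):
    T=np.linalg.inv(d["cam_to_world"]);q=np.atleast_2d(p)@T[:3,:3].T+T[:3,3]
    return np.c_[d["fx"]*q[:,0]/-q[:,2]+d["cx"],d["fy"]*-q[:,1]/-q[:,2]+d["cy"]]
def place(p,v): # v = x,y,yaw
    return np.asarray(p)@R.from_euler('z',v[2]).as_matrix().T+[v[0],v[1],0]
def fill(m,uv,win,val=1,k=4):
    x,y,w,h=win
    cv2.fillPoly(m,[np.round(((uv-[x-.5,y-.5])*k-.5)*16).astype(np.int32)],val,shift=4)
def pix(d,u,v,z): # pixel to plane z
    M=d["cam_to_world"];r=M[:3,:3]@[(u-d["cx"])/d["fx"],-(v-d["cy"])/d["fy"],-1]
    return M[:3,3]+r*(z-M[2,3])/r[2]
def fit(views,model,v0,steps):
    # views: list of (d,mask(full 480x640 bool),win); model(v)->list of (pts3d,val,hull)
    def cost(v):
        c=0
        for d,mask,win in views:
            x,y,w,h=win;m=np.zeros((h*4,w*4),np.uint8)
            for pts,val,hull in model(v):
                uv=proj(d,pts)
                if hull: uv=cv2.convexHull(uv.astype(np.float32))[:,0]
                fill(m,uv,win,val)
            mm=cv2.resize(m.astype(np.float32),(w,h),interpolation=cv2.INTER_AREA)
            t=mask[y:y+h,x:x+w].astype(np.float32)
            c+=np.abs(mm-t).sum()/t.sum()
        return c
    v0=np.array(v0,float)
    for _ in range(3):
        sim=np.vstack([v0]+[v0+np.eye(len(v0))[i]*steps[i] for i in range(len(v0))])
        r=minimize(cost,v0,method="Nelder-Mead",options=dict(initial_simplex=sim,xatol=1e-5,fatol=1e-5,maxiter=300));v0=r.x;steps=np.array(steps)/2
    return r.x,r.fun
def box(x0,x1,y0,y1,z0,z1): return np.array([[x,y,z] for x in(x0,x1) for y in(y0,y1) for z in(z0,z1)],float)
E
cat > fit0.py <<'E'
from h import *
D={n:pickle.load(open(f"pics/{n}0.pkl","rb")) for n in("top","scene")}
H={n:cv2.cvtColor(D[n]["img"],cv2.COLOR_RGB2HSV).astype(int) for n in D}
def largest(m,win):
    x,y,w,h=win;z=np.zeros(m.shape,np.uint8);z[y:y+h,x:x+w]=m[y:y+h,x:x+w]
    cs,_=cv2.findContours(z,cv2.RETR_EXTERNAL,cv2.CHAIN_APPROX_NONE);c=max(cs,key=cv2.contourArea)
    o=np.zeros(m.shape,np.uint8);cv2.drawContours(o,[c],-1,1,-1);return o
W={"top":(205,200,60,72),"scene":(335,190,80,55)}
V=[]
for n in D:
    h=H[n];m=(h[...,0]>72)&(h[...,0]<105)&(h[...,1]>70)
    m=largest(m,W[n]);V.append((D[n],m,W[n]));print(n,m.sum())
def pan(v):
    L=[]
    A=lambda p:place(p,v)
    L.append((A([[65,48,0],[65,-48,0],[-20,-48,0],[-65,-39,0],[-65,39,0],[-20,48,0]]*np.array(1e-3)),1,True))
    for s in(1,-1):
        for a,b in(((65,48),(-20,48)),((-20,48),(-65,39))):
            L.append((A(np.array([[p[0],s*p[1],z] for p in(a,b) for z in(0,24)])*1e-3),1,True))
    L.append((A(box(65,65,-48,48,0,24)*1e-3),1,True));L.append((A(box(66,120,-7,7,22,62)*1e-3),1,True))
    return L
c=pix(D["top"],238,245,0);hp=pix(D["top"],225,208,.05);yaw=np.arctan2(*(hp-c)[[1,0]])
print("init",c,yaw)
v,f=fit(V,pan,[c[0],c[1],yaw],[.01,.01,.1]);print("tray",v,np.degrees(v[2]),f)
for i in(0,1): print(fit(V[i:i+1],pan,v,[.005,.005,.05]))
# lane
t=np.radians(22)
WL={"top":(300,180,75,100),"scene":(255,230,100,80)};VL=[]
for n in D:
    h=H[n];m=(h[...,1]<60)&(h[...,2]>(120 if n=="top" else 190));m=largest(m,WL[n]);VL.append((D[n],m,WL[n]));print(n,m.sum())
nrm=np.array([-np.sin(t),0,np.cos(t)])
def lane(v):
    a,b=np.array([-.115,0,.018]),np.array([.117,0,.112]);y=np.array([0,.056,0])
    A=lambda p:place(p,v)
    L=[(A([a+y,a-y,b-y,b+y]),1,False)]
    for s in(1,-1): L.append((A([a+s*y,b+s*y,b+s*y+.015*nrm,a+s*y+.015*nrm]),0,False))
    L.append((A([a+y,a-y,a-y+.02*nrm,a+y+.02*nrm]),0,False));return L
c=pix(D["top"],337,232,.065);v,f=fit(VL,lane,[c[0],c[1],-.15],[.01,.01,.1]);print("lane",v,np.degrees(v[2]),f)
for i in(0,1): print(fit(VL[i:i+1],lane,v,[.005,.005,.05]))
# basin: grey blob
WB={"top":(398,210,62,65),"scene":(175,300,80,80)};VB=[]
for n in D:
    h=H[n];m=(h[...,1]<(70 if n=="top" else 60));m=largest(m,WB[n]);VB.append((D[n],m,WB[n]));print(n,m.sum())
a=np.linspace(0,2*np.pi,60,endpoint=False);C=np.c_[np.cos(a),np.sin(a),0*a]
def bas(v): return [(np.vstack([C*.068,C*.076+[0,0,.065]])+[v[0],v[1],0],1,True)]
c=pix(D["top"],428,243,.06);v,f=fit(VB,bas,c[:2],[.01,.01]);print("basin",v,f)
for i in(0,1): print(fit(VB[i:i+1],bas,v,[.005,.005]))
E
python3 fit0.py
```

```text
top 91
scene 1105
init [0.51212031 0.30022395 0.        ] 0.2855717912258077
tray [0.51623304 0.30095574 0.31725293] 18.177254072521432 13.263130187988281
(array([0.51623304, 0.30095574, 0.31725293]), np.float64(13.130494117736816))
(array([0.51171206, 0.30493582, 0.27078463]), np.float64(0.10000000149011612))
top 2631
scene 1735
lane [ 0.54106932 -0.02132499 -0.19849116] -11.372705652152362 0.06089599430561066
(array([ 0.54063918, -0.02079862, -0.19788802]), np.float64(0.02154598943889141))
(array([ 0.54101771, -0.02138979, -0.19802846]), np.float64(0.03728386014699936))
top 1916
scene 3056
basin [ 0.50269508 -0.31719172] 0.07483268529176712
(array([ 0.5022874 , -0.31726815]), np.float64(0.04990866407752037))
(array([ 0.50276298, -0.31713649]), np.float64(0.023989692330360413))
```

```bash
sed -i 's/m=(h\[...,0\]>72)&(h\[...,0\]<105)&(h\[...,1\]>70)/m=(h[...,0]>(50 if n=="top" else 72))\&(h[...,0]<110)\&(h[...,1]>(30 if n=="top" else 70))\&(h[...,2]>60)/' fit0.py
sed -i 's/^# lane/import sys;sys.exit()/' fit0.py
python3 - <<'E'
from h import *
h=cv2.cvtColor(pickle.load(open("pics/top0.pkl","rb"))["img"],cv2.COLOR_RGB2HSV)
for u,v in((240,252),(226,212),(222,245),(247,240),(210,225),(260,265),(232,250)):print(u,v,h[v,u])
E
python3 fit0.py
```

```text
240 252 [ 93  65 145]
226 212 [ 87  81 136]
222 245 [ 86  61 113]
247 240 [ 95  49 147]
210 225 [ 32 101  93]
260 265 [ 32 106  94]
232 250 [ 91  40 135]
top 1354
scene 1105
init [0.51212031 0.30022395 0.        ] 0.2855717912258077
tray [0.51379378 0.30387867 0.27787377] 15.920994268051933 0.1515328288078308
(array([0.51379378, 0.30387867, 0.27787377]), np.float64(0.046159528195858))
(array([0.51316807, 0.30521533, 0.24917142]), np.float64(0.0973416268825531))
```

The crop confirms it: a large teal tray with five pods, its handle up and to the left. Tray pose is about (0.514, 0.304) at yaw 15.9°, lane (0.541, -0.021) at yaw -11.4°, basin (0.503, -0.317). Moving towards the handle.

>>> play_rows(series=[[-0.1,-0.033,0,0,0,-0.018,1],[-0.2,-0.066,0,0,0,-0.036,1],[-0.3,-0.1,0,0,0,-0.054,1],[-0.4,-0.13,0,0,0,-0.072,1],[-0.5,-0.165,0,0,0,-0.09,1],[-0.6,-0.2,0,0,0,-0.108,1],[-0.7,-0.23,0,0,0,-0.126,1],[-0.8,-0.264,0,0,0,-0.144,1],[-0.9,-0.3,0,0,0,-0.162,1],[-1,-0.33,0,0,0,-0.18,1]], force=100)

```text
time: 1.1
ee_pos: [0.2717, 0.5624, 0.2307]
ee_rot: [-0.0, -0.139, 0.99, -0.0]
wrist_force: [-0.3, 0.6, 0.0]
width: 0.0856
grasp_force: 0.0
```

>>> play_rows(series=[[-0.085,-0.1,0,0,0,0,0.6],[-0.17,-0.2,0,0,0,0,0.6],[-0.255,-0.3,0,0,0,0,0.6],[-0.34,-0.4,0,0,0,0,0.6],[-0.425,-0.5,0,0,0,0,0.6],[-0.51,-0.6,0,0,0,0,0.6],[-0.595,-0.7,0,0,0,0,0.6],[-0.68,-0.8,0,0,0,0,0.6],[-0.765,-0.9,0,0,0,0,0.6],[-0.85,-1,0,0,0,0,0.6]])

```text
time: 2.1
ee_pos: [0.3816, 0.4894, 0.2313]
ee_rot: [0.0, -0.138, 0.99, 0.0]
wrist_force: [0.6, 0.6, 0.2]
width: 0.0512
grasp_force: 0.0
```

>>> play_rows(series=[[-0.085,-0.1,0,0,0,0,0.6],[-0.17,-0.2,0,0,0,0,0.6],[-0.255,-0.3,0,0,0,0,0.6],[-0.34,-0.4,0,0,0,0,0.6],[-0.425,-0.5,0,0,0,0,0.6],[-0.51,-0.6,0,0,0,0,0.6],[-0.595,-0.7,0,0,0,0,0.6],[-0.68,-0.8,0,0,0,0,0.6],[-0.765,-0.9,0,0,0,0,0.6],[-0.85,-1,0,0,0,0,0.6]])

```text
time: 3.1
ee_pos: [0.4907, 0.4164, 0.2313]
ee_rot: [-0.0, -0.138, 0.99, -0.0]
wrist_force: [-0.1, 0.7, 0.3]
width: 0.0513
grasp_force: 0.0
```

>>> play_rows(series=[[-0.085,-0.1,0,0,0,0,0.6],[-0.17,-0.2,0,0,0,0,0.6],[-0.255,-0.3,0,0,0,0,0.6],[-0.34,-0.4,0,0,0,0,0.6],[-0.425,-0.5,0,0,0,0,0.6],[-0.51,-0.6,0,0,0,0,0.6],[-0.595,-0.7,0,0,0,0,0.6],[-0.68,-0.8,0,0,0,0,0.6],[-0.765,-0.9,0,0,0,0,0.6],[-0.85,-1,0,0,0,0,0.6]])

```text
time: 4.1
ee_pos: [0.5997, 0.3434, 0.2313]
ee_rot: [-0.0, -0.138, 0.99, -0.0]
wrist_force: [1.1, -0.1, -0.2]
width: 0.0513
grasp_force: 0.0
```

```bash
cat > go.py <<'E'
# go.py x y z yaw_deg tip_deg : remaining shift/turn to TCP target, in move units (tool y = tray y)
import sys;from cell import *;from h import *
x,y,z,yaw,tip=map(float,sys.argv[1:6])
o=get_obs();q=o["ee_rot"];Rc=R.from_quat([q[1],q[2],q[3],q[0]])
Rt=R.from_euler('z',yaw,degrees=True)*R.from_euler('y',-tip,degrees=True)*R.from_matrix(np.diag([-1,1,-1.]))
d=Rc.inv().apply(np.array([x,y,z])-o["ee_pos"]);w=(Rc.inv()*Rt).as_rotvec()
print("t",o["time"],"pos",o["ee_pos"].round(4),"w",round(o["width"],4),"gf",o["grasp_force"],"wf",np.round(o["wrist_force"],1))
print("shift",(d/.1).round(3),"turn",(w/np.pi).round(4),"joints",o["joint_pos"].round(2))
E
python3 go.py 0.6041 0.3297 0.026 15.9 0
```

```text
t 4.1 pos [0.5997 0.3434 0.2313] w 0.0513 gf 0.0 wf [ 1.1 -0.1 -0.2]
shift [-0.005 -0.144  2.053] turn [-0.     -0.     -0.0002] joints [ 0.36  0.34  1.44 -0.    1.36 -1.49]
```

>>> play_rows(series=[[0,-0.07,0.05,0,0,0,0.6],[-0.005,-0.144,0.1,0,0,0,0.6],[-0.005,-0.144,0.25,0,0,0,0.6],[-0.005,-0.144,0.4,0,0,0,0.6],[-0.005,-0.144,0.55,0,0,0,0.6],[-0.005,-0.144,0.7,0,0,0,0.6],[-0.005,-0.144,0.8,0,0,0,0.6],[-0.005,-0.144,0.9,0,0,0,0.6],[-0.005,-0.144,1,0,0,0,0.6],[-0.005,-0.144,1,0,0,0,0.6]])

```text
time: 5.1
ee_pos: [0.6023, 0.3301, 0.1294]
ee_rot: [-0.001, -0.138, 0.99, -0.0]
wrist_force: [-0.4, 0.2, -1.2]
width: 0.0516
grasp_force: 0.0
```

```bash
cat > snap.py <<'E'
import sys;from cell import *;import cv2,pickle,numpy as np
n=sys.argv[1];P=[]
for c,(x,y,w) in zip(("top","scene"),(map(int,a.split(",")) for a in sys.argv[2:4])):
    d=get_image(c);pickle.dump(d,open(f"pics/{c}{n}.pkl","wb"))
    P.append(cv2.resize(d["img"][y:y+w*3//4,x:x+w,::-1],(400,300),interpolation=cv2.INTER_CUBIC))
cv2.imwrite(f"pics/s{n}.png",np.hstack(P))
E
python3 snap.py 1 185,180,120 320,150,120; python3 go.py 0.6041 0.3297 0.026 15.9 0
```

```text
t 5.2 pos [0.6034 0.3304 0.1314] w 0.0512 gf 0.0 wf [0.3 0.5 0.7]
shift [-0.005 -0.009  1.054] turn [ 0.      0.0001 -0.0003] joints [ 0.34  0.43  1.52  0.    1.2  -1.51]
```

View pics/s1.png

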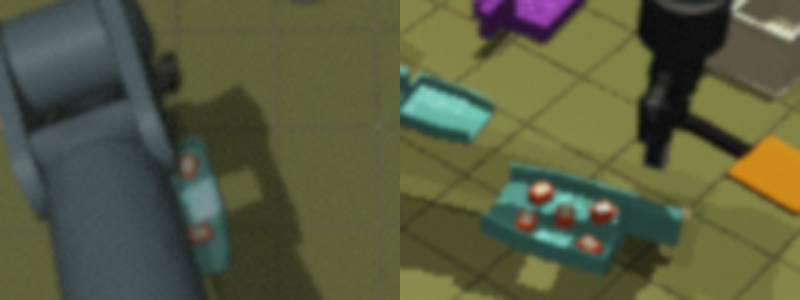

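The gripper tips, at crop pixel (655,165), sit directly over the handle at (650,215). The pods are undisturbed. Descending and closing.

>>> play_rows(series=[[0,0,0.12,0,0,0,0.6],[0,-0.005,0.24,0,0,0,0.6],[-0.005,-0.009,0.36,0,0,0,0.6],[-0.005,-0.009,0.48,0,0,0,0.6],[-0.005,-0.009,0.6,0,0,0,0.6],[-0.005,-0.009,0.7,0,0,0,0.6],[-0.005,-0.009,0.8,0,0,0,0.6],[-0.005,-0.009,0.9,0,0,0,0.6],[-0.005,-0.009,1,0,0,0,0.6],[-0.005,-0.009,1,0,0,0,0.6]])

```text
time: 6.2
ee_pos: [0.6028, 0.3292, 0.0292]
ee_rot: [-0.002, -0.138, 0.99, -0.0]
wrist_force: [-1.1, -0.4, -0.5]
width: 0.0513
grasp_force: 0.0
```

>>> play_rows(series=[[0,0,0.04,0,0,0,0.45],[0,0,0.04,0,0,0,0.35],[0,0,0.04,0,0,0,0.3],[0,0,0.04,0,0,0,0.25],[0,0,0.04,0,0,0,0.22],[0,0,0.04,0,0,0,0.19],[0,0,0.04,0,0,0,0.16],[0,0,0.04,0,0,0,0.12],[0,0,0.04,0,0,0,0.06],[0,0,0.04,0,0,0,0]])

```text
time: 7.2
ee_pos: [0.6043, 0.3297, 0.0277]
ee_rot: [0.0, -0.138, 0.99, 0.0]
wrist_force: [0.3, -0.6, 3.4]
width: 0.0128
grasp_force: 97.3
```

```bash
python3 go.py 0.6041 0.3297 0.026 15.9 0
```

```text
t 7.2 pos [0.6043 0.3297 0.0277] w 0.0128 gf 97.30923771858215 wf [ 0.3 -0.6  3.4]
shift [0.001 0.001 0.017] turn [-0.      0.0002 -0.0003] joints [ 0.34  0.56  1.54 -0.    1.04 -1.51]
```

>>> play_rows(series=[[0,0,-0.03,0,0,0,0],[0,0,-0.09,0,0,0,0],[0,0,-0.18,0,0,0,0],[0,0,-0.3,0,0,0,0],[0,0,-0.42,0,0,0,0],[0,0,-0.54,0,0,0,0],[0,0,-0.66,0,0,0,0],[0,0,-0.78,0,0,0,0],[0,0,-0.9,0,0,0,0],[0,0,-1,0,0,0,0]])

```text
time: 8.2
ee_pos: [0.6042, 0.3297, 0.1287]
ee_rot: [0.0, -0.138, 0.99, 0.0]
wrist_force: [-0.4, 0.1, -1.7]
width: 0.0125
grasp_force: 97.5
```

>>> play_rows(series=[[0,0,-0.11,0,0,0,0],[0,0,-0.22,0,0,0,0],[0,0,-0.33,0,0,0,0],[0,0,-0.44,0,0,0,0],[0,0,-0.55,0,0,0,0],[0,0,-0.66,0,0,0,0],[0,0,-0.77,0,0,0,0],[0,0,-0.85,0,0,0,0],[0,0,-0.89,0,0,0,0],[0,0,-0.9,0,0,0,0]])

```text
time: 9.2
ee_pos: [0.6041, 0.3297, 0.2179]
ee_rot: [0.0, -0.138, 0.99, 0.0]
wrist_force: [0.5, -0.6, -1.6]
width: 0.0128
grasp_force: 97.5
```

```bash
python3 snap.py 2 185,180,120 320,110,120; python3 go.py 0.6041 0.3297 0.21 15.9 0
cat > tfit.py <<'E'
# scene-view fit of tray relative to gripper: args snap id, window x,y,w,h
import sys;from h import *;from cell import get_obs
n=sys.argv[1];win=tuple(map(int,sys.argv[2].split(",")))
o=get_obs();q=o["ee_rot"];Rc=R.from_quat([q[1],q[2],q[3],q[0]])*R.from_matrix(np.diag([-1,1,-1.]))
d=pickle.load(open(f"pics/scene{n}.pkl","rb"));h=cv2.cvtColor(d["img"],cv2.COLOR_RGB2HSV).astype(int)
m=((h[...,0]>72)&(h[...,0]<105)&(h[...,1]>70)&(h[...,2]>30));z=np.zeros((480,640),np.uint8);x,y,w,hh=win;z[y:y+hh,x:x+w]=m[y:y+hh,x:x+w]
cs,_=cv2.findContours(z,cv2.RETR_EXTERNAL,cv2.CHAIN_APPROX_NONE);z[:]=0;cv2.drawContours(z,[max(cs,key=cv2.contourArea)],-1,1,-1)
P=[np.array([[65,48,0],[65,-48,0],[-20,-48,0],[-65,-39,0],[-65,39,0],[-20,48,0.]])]
for s in(1,-1):
    for a,b in(((65,48),(-20,48)),((-20,48),(-65,39))):P.append(np.array([[p[0],s*p[1],zz] for p in(a,b) for zz in(0,24)],float))
P+=[box(65,65,-48,48,0,24),box(66,120,-7,7,22,62)]
FG=[box(-.011,.011,s*.0065,s*.025,.0,.075)for s in(1,-1)]
def pose(v): # pitch(lip down +), offset x,z of tray origin from tcp in gripper(tray-like) axes
    Rl=R.from_euler('y',-v[2]);return Rc*Rl,o["ee_pos"]+Rc.apply([v[0],0,v[1]])
def model(v):
    Rw,t=pose(v);return [(Rw.apply(p*1e-3)+t,1,True) for p in P]+[(Rc.apply(p)+o["ee_pos"],0,True) for p in FG]
v,f=fit([(d,z,win)],model,[-.094,-.026,0],[.004,.004,.05])
Rw,t=pose(v);print("off",v.round(4),"pitch deg",np.degrees(v[2]).round(2),"cost",round(f,3),"origin",t.round(4),"lip",(t+Rw.apply([-.065,0,0])).round(4))
E
python3 tfit.py 2 330,115,110,85
```

```text
t 9.3 pos [0.6038 0.3295 0.217 ] w 0.0128 gf 97.4657392501831 wf [ 0.9  0.5 -1.9]
shift [-0.003  0.001  0.07 ] turn [-0.     -0.0002 -0.0003] joints [ 0.34  0.34  1.46 -0.    1.33 -1.51]
off [-0.0949 -0.0268  0.0623] pitch deg 3.57 cost 0.153 origin [0.5125 0.3036 0.1902] lip [0.4501 0.2859 0.1862]
```

View pics/s2.png

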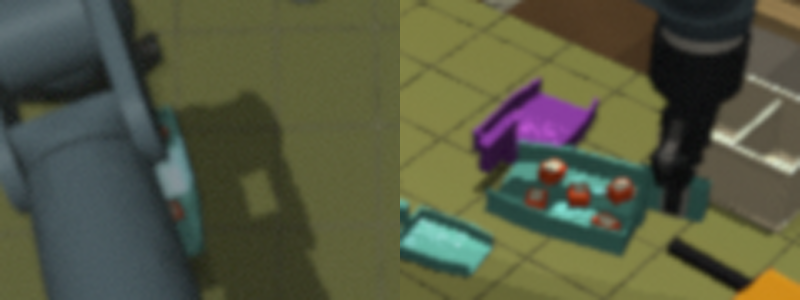

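The scene crop shows the tray held level at the handle (fitted sag about 3.5°) with all five pods in it. Carrying it to the basin while yawing to the lane's direction.

>>> play_rows(series=[[0,-0.03,0,0,0,0.008,0],[0,-0.09,0,0,0,0.022,0],[0,-0.17,0,0,0,0.038,0],[0,-0.26,0,0,0,0.055,0],[0,-0.35,0,0,0,0.072,0],[0,-0.44,0,0,0,0.09,0],[0,-0.53,0,0,0,0.108,0],[0,-0.62,0,0,0,0.126,0],[0,-0.71,0,0,0,0.142,0],[0,-0.8,0,0,0,0.152,0]])

```text
time: 10.3
ee_pos: [0.6257, 0.252, 0.2166]
ee_rot: [-0.001, 0.101, 0.995, -0.0]
wrist_force: [0.3, 0.7, -1.9]
width: 0.0129
grasp_force: 97.5
```

>>> play_rows(series=[[-0.03,-0.097,0,0,0,0,0],[-0.06,-0.194,0,0,0,0,0],[-0.09,-0.291,0,0,0,0,0],[-0.12,-0.388,0,0,0,0,0],[-0.15,-0.485,0,0,0,0,0],[-0.18,-0.582,0,0,0,0,0],[-0.21,-0.679,0,0,0,0,0],[-0.24,-0.776,0,0,0,0,0],[-0.27,-0.873,0,0,0,0,0],[-0.295,-0.97,0,0,0,0,0]])

```text
time: 11.3
ee_pos: [0.6355, 0.1509, 0.2173]
ee_rot: [0.0, 0.1, 0.995, -0.0]
wrist_force: [-0.1, 0.6, -0.6]
width: 0.0126
grasp_force: 97.5
```

>>> play_rows(series=[[-0.03,-0.097,0,0,0,0,0],[-0.06,-0.194,0,0,0,0,0],[-0.09,-0.291,0,0,0,0,0],[-0.12,-0.388,0,0,0,0,0],[-0.15,-0.485,0,0,0,0,0],[-0.18,-0.582,0,0,0,0,0],[-0.21,-0.679,0,0,0,0,0],[-0.24,-0.776,0,0,0,0,0],[-0.27,-0.873,0,0,0,0,0],[-0.295,-0.97,0,0,0,0,0]])

```text
time: 12.3
ee_pos: [0.645, 0.0499, 0.2173]
ee_rot: [0.0, 0.1, 0.995, -0.0]
wrist_force: [-0.3, -0.3, -2.1]
width: 0.0129
grasp_force: 97.5
```

>>> play_rows(series=[[-0.03,-0.097,0,0,0,0,0],[-0.06,-0.194,0,0,0,0,0],[-0.09,-0.291,0,0,0,0,0],[-0.12,-0.388,0,0,0,0,0],[-0.15,-0.485,0,0,0,0,0],[-0.18,-0.582,0,0,0,0,0],[-0.21,-0.679,0,0,0,0,0],[-0.24,-0.776,0,0,0,0,0],[-0.27,-0.873,0,0,0,0,0],[-0.295,-0.97,0,0,0,0,0]])

```text
time: 13.3
ee_pos: [0.6546, -0.051, 0.2173]
ee_rot: [0.0, 0.1, 0.995, 0.0]
wrist_force: [0.3, -0.6, -2.1]
width: 0.0126
grasp_force: 97.5
```

>>> play_rows(series=[[-0.03,-0.097,0,0,0,0,0],[-0.06,-0.194,0,0,0,0,0],[-0.09,-0.291,0,0,0,0,0],[-0.12,-0.388,0,0,0,0,0],[-0.15,-0.485,0,0,0,0,0],[-0.18,-0.582,0,0,0,0,0],[-0.21,-0.679,0,0,0,0,0],[-0.24,-0.776,0,0,0,0,0],[-0.27,-0.873,0,0,0,0,0],[-0.295,-0.97,0,0,0,0,0]])

```text
time: 14.3
ee_pos: [0.6642, -0.1519, 0.2173]
ee_rot: [0.0, 0.1, 0.995, 0.0]
wrist_force: [-0.6, 0.1, -2.2]
width: 0.013
grasp_force: 97.5
```

>>> play_rows(series=[[-0.03,-0.097,0,0,0,0,0],[-0.06,-0.194,0,0,0,0,0],[-0.09,-0.291,0,0,0,0,0],[-0.12,-0.388,0,0,0,0,0],[-0.15,-0.485,0,0,0,0,0],[-0.18,-0.582,0,0,0,0,0],[-0.21,-0.679,0,0,0,0,0],[-0.24,-0.776,0,0,0,0,0],[-0.27,-0.873,0,0,0,0,0],[-0.295,-0.97,0,0,0,0,0]])

```text
time: 15.3
ee_pos: [0.6737, -0.2529, 0.2173]
ee_rot: [0.0, 0.1, 0.995, 0.0]
wrist_force: [0.1, 0.1, -1.3]
width: 0.0129
grasp_force: 97.5
```

```bash
python3 go.py 0.684 -0.354 0.217 -11.4 0
```

```text
t 15.3 pos [ 0.6737 -0.2529  0.2173] w 0.0129 gf 97.4928867816925 wf [ 0.1  0.1 -1.3]
shift [-0.303 -0.97   0.003] turn [ 0.      0.     -0.0006] joints [-0.52  0.41  1.37  0.    1.36 -1.89]
```

>>> play_rows(series=[[-0.03,-0.1,0,0,0,0,0],[-0.06,-0.21,0,0,0,0,0],[-0.09,-0.32,0,0,0,0,0],[-0.13,-0.43,0,0,0,0,0],[-0.17,-0.54,0,0,0,0,0],[-0.2,-0.65,0,0,0,0,0],[-0.24,-0.76,0,0,0,0,0],[-0.27,-0.87,0,0,0,0,0],[-0.29,-0.94,0,0,0,0,0],[-0.303,-0.97,0,0,0,0,0]])

```text
time: 16.3
ee_pos: [0.6839, -0.3541, 0.2172]
ee_rot: [-0.0, 0.101, 0.995, 0.0]
wrist_force: [-0.5, -0.1, -0.6]
width: 0.0129
grasp_force: 97.5
```

>>> play_rows(series=[[0,0,0.04,0,0,0,0],[0,0,0.12,0,0,0,0],[0,0,0.22,0,0,0,0],[0,0,0.32,0,0,0,0],[0,0,0.42,0,0,0,0],[0,0,0.52,0,0,0,0],[0,0,0.62,0,0,0,0],[0,0,0.72,0,0,0,0],[0,0,0.8,0,0,0,0],[0,0,0.85,0,0,0,0]])

```text
time: 17.3
ee_pos: [0.6837, -0.3529, 0.1311]
ee_rot: [-0.0, 0.1, 0.995, 0.0]
wrist_force: [-0.5, 1.0, -1.6]
width: 0.0129
grasp_force: 97.5
```

```bash
python3 snap.py 3 370,170,160 150,230,160; python3 go.py 0.684 -0.354 0.132 -11.4 0;python3 tfit.py 3 175,265,140,100
```

```text
t 17.4 pos [ 0.6835 -0.3528  0.1311] w 0.0126 gf 97.51286029815674 wf [-0.4  0.1 -2. ]
shift [-0.007 -0.01  -0.009] turn [ 0.0002 -0.0005 -0.0006] joints [-0.62  0.6   1.27 -0.    1.27 -1.99]
off [-0.0353 -0.1273  0.4   ] pitch deg 22.92 cost 1.0 origin [ 0.6487 -0.3457  0.0038] lip [ 0.59   -0.3337 -0.0214]
```

View pics/s3.png

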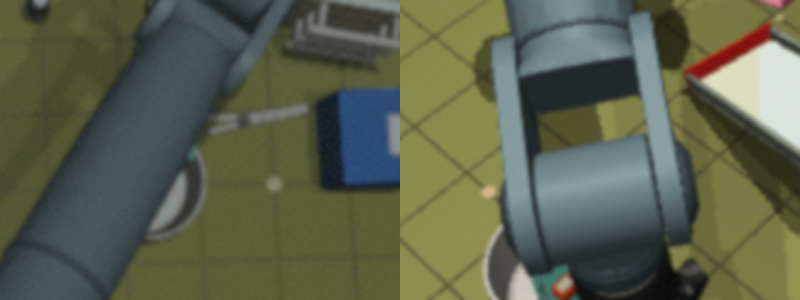

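The arm hides most of both views. Still, the tray's lip and one pod show over the basin at scene crop (555,285), so all is where I expect. Tipping slowly.

>>> play_rows(series=[[0.005,0,-0.02,0,-0.008,0,0],[0.01,0,-0.05,0,-0.0167,0,0],[0.02,0,-0.08,0,-0.025,0,0],[0.035,0,-0.11,0,-0.033,0,0],[0.05,0,-0.14,0,-0.042,0,0],[0.065,0,-0.17,0,-0.05,0,0],[0.08,0,-0.2,0,-0.058,0,0],[0.1,0,-0.23,0,-0.067,0,0],[0.115,0,-0.255,0,-0.075,0,0],[0.13,0,-0.28,0,-0.083,0,0]])

```text
time: 18.4
ee_pos: [0.671, -0.3505, 0.1605]
ee_rot: [0.13, 0.099, 0.986, -0.013]
wrist_force: [0.4, 0.3, -1.1]
width: 0.0126
grasp_force: 97.5
```

>>> play_rows(series=[[0.013,0,-0.036,0,-0.008,0,0],[0.027,0,-0.072,0,-0.0167,0,0],[0.042,0,-0.108,0,-0.025,0,0],[0.056,0,-0.144,0,-0.033,0,0],[0.07,0,-0.18,0,-0.042,0,0],[0.085,0,-0.216,0,-0.05,0,0],[0.1,0,-0.252,0,-0.058,0,0],[0.115,0,-0.288,0,-0.067,0,0],[0.13,0,-0.324,0,-0.075,0,0],[0.144,0,-0.36,0,-0.083,0,0]])

```text
time: 19.4
ee_pos: [0.6482, -0.3458, 0.1916]
ee_rot: [0.257, 0.097, 0.961, -0.026]
wrist_force: [0.4, -0.2, -2.2]
width: 0.0129
grasp_force: 97.6
```

```bash
python3 snap.py 4 370,190,100 160,280,120; python3 go.py 0.6484 -0.3466 0.191 -11.4 30
```

```text
t 19.5 pos [ 0.6479 -0.3458  0.1915] w 0.0129 gf 97.6545238494873 wf [-0.9 -0.4 -1.7]
shift [-0.003 -0.007  0.007] turn [-0.0003 -0.0005 -0.0007] joints [-0.73  0.24  1.71  0.37  0.77 -2.32]
```

View pics/s4.png

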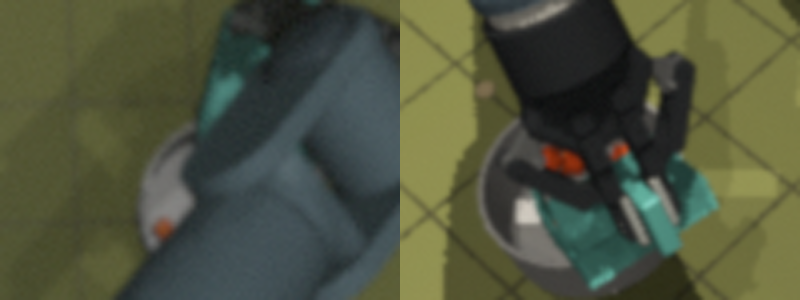

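At 30° the pods are leaving: one is in the basin at top crop (163,228), and others are near the lip at scene crops (563,158) and (620,150). Tipping further.

>>> play_rows(series=[[0.014,0,-0.045,0,-0.01,0,0],[0.028,0,-0.09,0,-0.019,0,0],[0.042,0,-0.14,0,-0.028,0,0],[0.056,0,-0.19,0,-0.038,0,0],[0.07,0,-0.235,0,-0.048,0,0],[0.084,0,-0.28,0,-0.057,0,0],[0.098,0,-0.327,0,-0.067,0,0],[0.098,0,-0.327,0,-0.067,0,0],[0.098,0,-0.327,0,-0.067,0,0],[0.098,0,-0.327,0,-0.067,0,0]])

```text
time: 20.5
ee_pos: [0.6245, -0.3411, 0.215]
ee_rot: [0.356, 0.093, 0.929, -0.036]
wrist_force: [-0.5, -0.2, -1.3]
width: 0.0128
grasp_force: 97.7
```

```bash
python3 snap.py 5 370,190,100 160,280,120; python3 go.py 0.6484 -0.3466 0.191 -11.4 30
python3 - <<'E'
from h import *
for n,(x,y,w,h) in(("top",(395,205,70,75)),("scene",(170,300,110,95))):
    H=cv2.cvtColor(pickle.load(open(f"pics/{n}5.pkl","rb"))["img"][y:y+h,x:x+w],cv2.COLOR_RGB2HSV)
    m=((H[...,0]<15)|(H[...,0]>170))&(H[...,1]>120)
    k,_,s,c=cv2.connectedComponentsWithStats(m.astype(np.uint8));print(n,[(s[i,4],(c[i]+[x,y]).round(0)) for i in range(1,k)])
E
```

```text
t 20.6 pos [ 0.6245 -0.341   0.215 ] w 0.0125 gf 97.68545866012573 wf [-0.5 -1.2 -1.2]
shift [-0.022 -0.007  0.342] turn [-0.0003  0.0663 -0.0004] joints [-0.8   0.11  1.87  0.68  0.64 -2.62]
top [(np.int32(20), array([411., 248.]))]
scene [(np.int32(95), array([207., 329.]))]
```

View pics/s5.png

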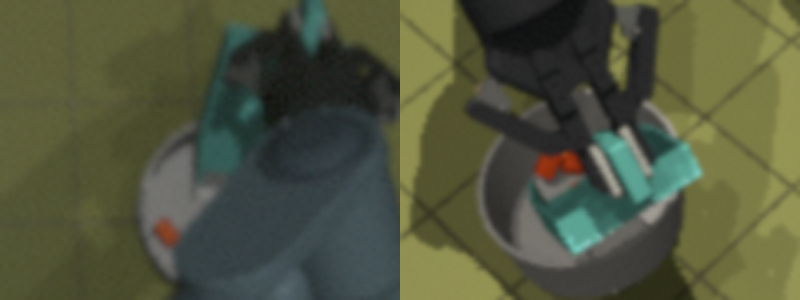

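```bash
python3 - <<'E'
from cell import *;import numpy as np
f=[]
for i in range(16): get_image("top");f.append(get_obs()["wrist_force"])
print(np.mean(f,0),np.std(f,0)/4)
E
```

```text
[ 0.15098807 -0.01354898 -1.07881157] [0.09133474 0.15700797 0.09849078]
```

Wrist load is down to 1.08 N, which is the bare tray (110 g), so all the pods are out. Raising, untipping and moving over the lane.

```bash
python3 go.py 0.660 -0.345 0.26 -11.4 18.4
```

```text
t 21.4 pos [ 0.6242 -0.341   0.2149] w 0.0129 gf 97.68530488014221 wf [-0.1  0.5 -1.6]
shift [-0.569  0.032 -0.096] turn [-0.0003  0.1308 -0.0005] joints [-0.8   0.11  1.87  0.68  0.64 -2.62]
```

>>> play_rows(series=[[-0.04,0,-0.01,0,0.005,0,0],[-0.1,0,-0.02,0,0.015,0,0],[-0.17,0,-0.03,0,0.03,0,0],[-0.24,0.01,-0.04,0,0.047,0,0],[-0.31,0.015,-0.05,0,0.064,0,0],[-0.38,0.02,-0.06,0,0.081,0,0],[-0.45,0.025,-0.07,0,0.098,0,0],[-0.51,0.03,-0.08,0,0.115,0,0],[-0.55,0.032,-0.09,0,0.126,0,0],[-0.57,0.032,-0.096,0,0.131,0,0]])

```text
time: 22.4
ee_pos: [0.6609, -0.3452, 0.2608]
ee_rot: [0.159, 0.099, 0.982, -0.016]
wrist_force: [0.4, -0.5, -1.1]
width: 0.0125
grasp_force: 97.6
```

>>> play_rows(series=[[0,0.05,0,0,0,0,0],[0.03,0.14,0.01,0,0,0,0],[0.06,0.24,0.01,0,0,0,0],[0.09,0.34,0.02,0,0,0,0],[0.12,0.44,0.02,0,0,0,0],[0.15,0.54,0.03,0,0,0,0],[0.18,0.65,0.03,0,0,0,0],[0.21,0.76,0.04,0,0,0,0],[0.24,0.87,0.045,0,0,0,0],[0.274,0.98,0.05,0,0,0,0]])

```text
time: 23.4
ee_pos: [0.6557, -0.2431, 0.2466]
ee_rot: [0.159, 0.099, 0.982, -0.016]
wrist_force: [-0.3, -0.4, -0.1]
width: 0.0128
grasp_force: 97.6
```

>>> play_rows(series=[[0.03,0.098,0.005,0,0,0,0],[0.055,0.196,0.01,0,0,0,0],[0.08,0.294,0.015,0,0,0,0],[0.11,0.392,0.02,0,0,0,0],[0.137,0.49,0.025,0,0,0,0],[0.165,0.588,0.03,0,0,0,0],[0.19,0.686,0.035,0,0,0,0],[0.22,0.784,0.04,0,0,0,0],[0.247,0.882,0.045,0,0,0,0],[0.274,0.98,0.05,0,0,0,0]])

```text
time: 24.4
ee_pos: [0.6513, -0.1424, 0.2332]
ee_rot: [0.159, 0.099, 0.982, -0.016]
wrist_force: [-1.2, -0.5, -0.7]
width: 0.0125
grasp_force: 97.6
```

>>> play_rows(series=[[0.03,0.098,0.005,0,0,0,0],[0.055,0.196,0.01,0,0,0,0],[0.08,0.294,0.015,0,0,0,0],[0.11,0.4,0.02,0,0,0,0],[0.137,0.52,0.025,0,0,0,0],[0.165,0.64,0.03,0,0,0,0],[0.19,0.76,0.035,0,0,0,0],[0.22,0.87,0.04,0,0,0,0],[0.25,0.95,0.045,0,0,0,0],[0.274,0.98,0.05,0,0,0,0]])

```text
time: 25.4
ee_pos: [0.6468, -0.0412, 0.2198]
ee_rot: [0.159, 0.098, 0.982, -0.016]
wrist_force: [-0.2, 0.2, -1.4]
width: 0.0127
grasp_force: 97.6
```

```bash
python3 snap.py 6 260,160,160 200,170,160; python3 go.py 0.6459 -0.0424 0.22 -11.4 18.4;python3 tfit.py 6 240,190,130,110
python3 - <<'E'
from h import *
for n,(x,y,w,h) in(("top",(395,205,70,75)),("scene",(170,300,110,95))):
    d=pickle.load(open(f"pics/{n}6.pkl","rb"))
    H=cv2.cvtColor(d["img"][y:y+h,x:x+w],cv2.COLOR_RGB2HSV)
    m=((H[...,0]<15)|(H[...,0]>170))&(H[...,1]>100)
    k,_,s,c=cv2.connectedComponentsWithStats(m.astype(np.uint8));print(n,[(s[i,4],pix(d,*(c[i]+[x,y]),.012).round(3)) for i in range(1,k)])
d=[pickle.load(open(f"pics/{n}6.pkl","rb"))["img"] for n in("top","scene")]
a,b=cv2.resize(d[0][150:285,290:470],(400,300),interpolation=3),cv2.resize(d[1][170:380,160:440],(400,300),interpolation=3)
cv2.imwrite("pics/s6b.png",np.hstack([a,b])[:,:,::-1])
E
```

```text
t 25.5 pos [ 0.6466 -0.0418  0.2196] w 0.0127 gf 97.57986903190613 wf [-0.  -0.1 -1.9]
shift [ 0.004 -0.007 -0.006] turn [-0.0002 -0.0004 -0.0004] joints [-0.24  0.08  1.79  0.02  0.95 -1.62]
off [-0.0861 -0.0208  0.0389] pitch deg 2.23 cost 0.398 origin [ 0.573  -0.0268  0.1728] lip [ 0.5133 -0.0147  0.15  ]
top [(np.int32(19), array([ 0.488, -0.27 ,  0.012])), (np.int32(37), array([ 0.485, -0.328,  0.012])), (np.int32(61), array([ 0.452, -0.307,  0.012]))]
scene [(np.int32(136), array([ 0.449, -0.306,  0.012])), (np.int32(56), array([ 0.487, -0.268,  0.012])), (np.int32(53), array([ 0.488, -0.315,  0.012])), (np.int32(55), array([ 0.481, -0.337,  0.012]))]
```

View pics/s6b.png

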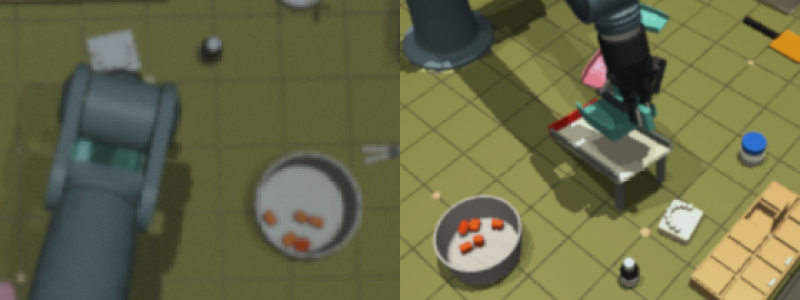

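The picture shows all five orange pods in the basin and the tray held over the lane, its open end facing the red stop. Lowering it.

>>> play_rows(series=[[0.02,-0.003,0.06,0,0,0,0],[0.045,-0.007,0.14,0,-0.001,0,0],[0.075,-0.007,0.22,0,-0.002,0,0],[0.1,-0.007,0.3,0,-0.003,0,0],[0.13,-0.007,0.39,0,-0.003,0,0],[0.16,-0.007,0.48,0,-0.003,0,0],[0.19,-0.007,0.57,0,-0.003,0,0],[0.215,-0.007,0.65,0,-0.003,0,0],[0.235,-0.007,0.71,0,-0.003,0,0],[0.245,-0.007,0.735,0,-0.003,0,0]])

```text
time: 26.5
ee_pos: [0.6463, -0.0429, 0.1414]
ee_rot: [0.163, 0.099, 0.982, -0.016]
wrist_force: [-0.1, 0.8, -1.9]
width: 0.0129
grasp_force: 97.6
```

```bash
python3 - <<'E'
from cell import *;import numpy as np
f=[]
for i in range(8): get_image("top");f.append(get_obs()["wrist_force"])
print(np.mean(f,0))
E
python3 snap.py 7 260,160,160 240,190,120; python3 go.py 0.6459 -0.0424 0.14 -11.4 19
```

```text
[-0.42778675 -0.0986525  -0.7899384 ]
t 27.0 pos [ 0.6468 -0.043   0.1428] w 0.0129 gf 97.58151054382324 wf [ 0.7  0.1 -1.1]
shift [0.019 0.004 0.023] turn [-0.0002 -0.0004 -0.0006] joints [-0.25  0.17  1.85  0.02  0.8  -1.63]
```

View pics/s7.png

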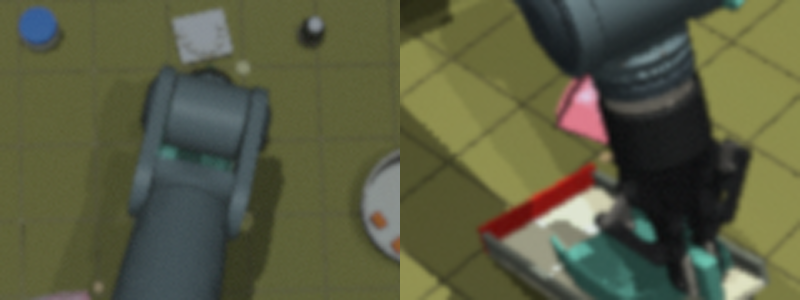

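The tray hovers inside the rails, its open end about at (560,240), well short of the stop. Creeping down to contact.

>>> play_rows(series=[[0,0,0.005,0,0,0,0],[0,0,0.01,0,0,0,0],[0,0,0.015,0,0,0,0],[0,0,0.02,0,0,0,0],[0,0,0.025,0,0,0,0],[0,0,0.03,0,0,0,0],[0,0,0.03,0,0,0,0],[0,0,0.03,0,0,0,0],[0,0,0.03,0,0,0,0],[0,0,0.03,0,0,0,0]])

```text
time: 28.0
ee_pos: [0.6477, -0.0432, 0.1397]
ee_rot: [0.163, 0.099, 0.981, -0.016]
wrist_force: [-0.1, -0.3, 0.2]
width: 0.0128
grasp_force: 97.6
```

>>> play_rows(series=[[0,0,0.005,0,0,0,0],[0,0,0.01,0,0,0,0],[0,0,0.015,0,0,0,0],[0,0,0.02,0,0,0,0],[0,0,0.025,0,0,0,0],[0,0,0.03,0,0,0,0],[0,0,0.03,0,0,0,0],[0,0,0.03,0,0,0,0],[0,0,0.03,0,0,0,0],[0,0,0.03,0,0,0,0]])

```text
time: 29.0
ee_pos: [0.6487, -0.0434, 0.1372]
ee_rot: [0.164, 0.099, 0.981, -0.016]
wrist_force: [-3.6, -0.5, 4.7]
width: 0.013
grasp_force: 98.6
```

```bash
python3 - <<'E'
from cell import *;import numpy as np
f=[]
for i in range(10): get_image("top");f.append(get_obs()["wrist_force"])
print(np.mean(f,0))
E
python3 go.py 0.6459 -0.0424 0.134 -11.4 19
```

```text
[-3.44213958  0.37897303  5.16786856]
t 29.5 pos [ 0.6488 -0.0434  0.1372] w 0.0131 gf 98.70815992355347 wf [-3.3  0.9  4.2]
shift [0.039 0.004 0.02 ] turn [-0.0002 -0.0004 -0.0005] joints [-0.25  0.18  1.84  0.02  0.79 -1.63]
```

Contact of about 6 N at the predicted height. Backing off 2 mm and releasing.

>>> play_rows(series=[[0,0,-0.02,0,0,0,0],[0,0,-0.02,0,0,0,0],[0,0,-0.02,0,0,0,0.6],[0,0,-0.02,0,0,0,0.6],[0,0,-0.02,0,0,0,0.6],[0,0,-0.02,0,0,0,0.6],[0,0,-0.02,0,0,0,0.6],[0,0,-0.02,0,0,0,0.6],[0,0,-0.02,0,0,0,0.6],[0,0,-0.02,0,0,0,0.6]])

```text
time: 30.5
ee_pos: [0.648, -0.0432, 0.1387]
ee_rot: [0.163, 0.099, 0.981, -0.016]
wrist_force: [0.1, -0.3, 0.2]
width: 0.0511
grasp_force: 0.0
```

>>> play_rows(series=[[0,0,-0.05,0,0,0,0.6],[0,0,-0.12,0,0,0,0.6],[0,0,-0.24,0,0,0,0.6],[0,0,-0.36,0,0,0,0.6],[0,0,-0.48,0,0,0,0.6],[0,0,-0.6,0,0,0,0.6],[0,0,-0.72,0,0,0,0.6],[0,0,-0.84,0,0,0,0.6],[0,0,-0.95,0,0,0,0.6],[0,0,-1,0,0,0,0.6]])

```text
time: 31.5
ee_pos: [0.6164, -0.0368, 0.235]
ee_rot: [0.164, 0.099, 0.981, -0.017]
wrist_force: [-0.5, -0.4, -1.0]
width: 0.0513
grasp_force: 0.0
```

>>> play_rows(series=[[-0.05,0.1,-0.1,0,0,0,0.6],[-0.1,0.2,-0.2,0,0,0,0.6],[-0.15,0.3,-0.3,0,0,0,0.6],[-0.2,0.4,-0.4,0,0,0,0.6],[-0.25,0.5,-0.5,0,0,0,0.6],[-0.3,0.6,-0.6,0,0,0,0.6],[-0.35,0.7,-0.7,0,0,0,0.6],[-0.4,0.8,-0.8,0,0,0,0.6],[-0.4,0.9,-0.8,0,0,0,0.6],[-0.4,1,-0.8,0,0,0,0.6]])

```text
time: 32.5
ee_pos: [0.648, 0.0597, 0.322]
ee_rot: [0.163, 0.099, 0.981, -0.016]
wrist_force: [0.4, 0.2, -0.8]
width: 0.0512
grasp_force: 0.0
```

>>> play_rows(series=[[0,0.1,0,0,0,0,0.6],[0,0.2,0,0,0,0,0.6],[0,0.3,0,0,0,0,0.6],[0,0.4,0,0,0,0,0.6],[0,0.5,0,0,0,0,0.6],[0,0.6,0,0,0,0,0.6],[0,0.7,0,0,0,0,0.6],[0,0.8,0,0,0,0,0.6],[0,0.9,0,0,0,0,0.6],[0,1,0,0,0,0,0.6]])

```text
time: 33.5
ee_pos: [0.668, 0.1577, 0.3219]
ee_rot: [0.163, 0.099, 0.981, -0.016]
wrist_force: [0.5, 0.2, 0.1]
width: 0.051
grasp_force: 0.0
```

```bash
python3 snap.py 8 290,170,160 160,190,240; python3 go.py 0.6459 -0.0424 0.134 -11.4 19
```

```text
t 33.6 pos [0.6679 0.1581 0.3218] w 0.0508 gf 0.0 wf [-0.8  0.4  0.3]
shift [ 0.436 -2.009  1.836] turn [-0.     -0.0006 -0.0002] joints [ 0.1   0.11  1.58 -0.11  1.15 -1.24]
```

View pics/s8.png

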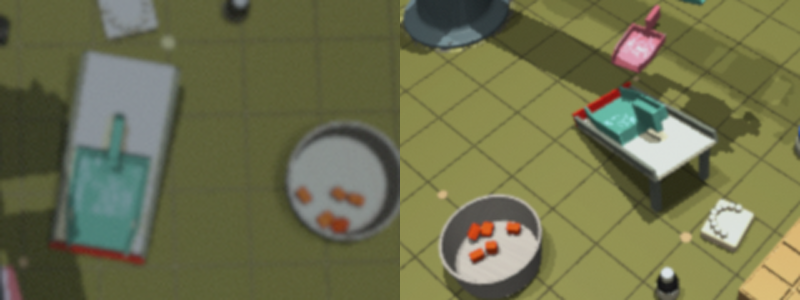

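The tray lies flat against the red stop, with its lip at top crop (103,250). All five pods are in the basin and the arm is clear. Handing in.

```bash
python3 -c "
from cell import *
print(job_done())"
```

```text
the job is handed in; nothing more can be done
None
```

The job is handed in: in the last pictures all five pods lie in the basin, and the empty tray rests against the red stop on the lane with the arm clear; no verdict came back.

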